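# Hang the clay-tool pail on the drying stand by its bail

### The arm

A 6-joint arm with a two-finger parallel gripper is mounted at the origin on the work surface. World frame = base frame: x ahead of the robot, y to its left, z up, the work surface at z = 0. Lengths are in m, angles in degrees, forces in N, time in s.
With the tool pointing down it reaches from about 0.3 to 0.75 m from the base axis. Payload 8.5 kg.
Tool frame: the origin (TCP) lies at the very end of the fingers, on their centre line; the grasp point (between the pads) lies 19 mm behind it; z points along the fingers, y is the line along which they close (so a half turn about z gives the same grasp; the last joint's range is limited). The gripper opens to 85 mm and grips with 20 to 120 N. Pads are 22 mm wide; open, the fingers measure 114 mm over their backs; the gripper's body (76 mm by 85 mm) begins 54 mm behind the grasp point. The pads swing forward as they close: fully open they stand 13 mm farther back than shut.
Start: joints at [54.127, 21.807, 74.336, -0, 83.858, -12.336], TCP at [0.22, 0.504, 0.21] pointing down, gripper open.
Joint ranges: [-178.18, 178.18], [-50.72, 133.34], [12.68, 142.11], [-81.47, 261.47], [9.98, 163.14], [-165.26, 165.26]. Speed limits (degrees/s): [136.94, 136.94, 180, 180, 180, 180].

### API

Orientations are given as a 3x3 rotation matrix whose columns are the frame's x, y, z axes.
In Python, from rig import env gives the robot as it stands.
- The arm moves only by the tool move_arm, never from a script. Its argument "plan" is a list of rows, each a list of 7 numbers: the turn, a rotation vector about the tool's x, y, z in degrees, then the shift along the tool's x, y, z in cm, then the gripper command: -1 is shut, 1 is fully open, values between are in proportion. In form: [[ax, ay, az, tx, ty, tz, jaw], ...]. A call has 1 to 5 rows; each row is the pose to reach, as a shift and turn from the pose commanded when the call began, along the tool's axes at that moment; what a row does not reach only later rows make up. A row lasts 1/10 s, in which the tool goes at most 50 mm and 8.59 degrees, less where a joint would pass 70% of its speed; a pose out of reach is approached as far as the arm can. A call with a gripper value outside its range is refused whole. The fingers move at their own pace and stop on an object; "squeeze" is the grip in N (left out, the last holds). Time passes only in rows, so rows that repeat a pose let the fingers close. It gives the time, the measured TCP pose, the force, the opening and the grip force at its end, in the units of the state.
- env.observe(): the state, without advancing time (a new reading comes with each control period).
- env.get_image(name): name is "scene" or "side" or "wrist"; returns a dict with "color" (420x560x3 uint8, red, green, blue), "fov_y" (degrees; the focal length in pixels is half the picture's height over the tangent of half this angle, whatever the lens; pixels are square), "cx", "cy" (the principal point, pixels), "R" (3x3) and "t" (3): a world point X has camera coordinates R X + t. Camera axes: x right, y down, z forward; pixel columns grow to the right and rows downward; lengths in m; the calibration is good to about 2 mm. A picture is of the moment at which its call begins. There is no depth.
- env.close_job(): hands the job in; it is judged then, once.
Trained networks look in a picture, given as the dict that the camera call returned (one of the last four; its "shot" number tells which), for a name from the list of things; names that differ only in an ending like _2 or _b are one class to them, and where a whole thing is asked for, a point or a joint stands for the part that bears it (a point fixed in the world has none). Each returns a list of dicts, best first, with "conf" (0 to 1); they miss things now and then, are a little off and sometimes report something else, mostly with a low value. They report only what shows in the picture. A call takes as long as a camera call. They do not tell look-alikes from the thing itself.
- env.outline_of(target, picture): "mask" (420x560 bool, what is visible of it) and "bbox" ([centre column, centre row, width, height] in pixels, round what is visible of it).
- env.tip_of(target, picture): "pixel" ([column, row] in pixels: a listed point, or the origin of a listed thing).
The state is a dict: "time_s": time; "q": joint angles; "qvel": joint speeds; "joint_efforts": joint torques, N m; "position": TCP position; "tool_rot": TCP orientation; "ft_force": force on the tool from outside, world axes, zero at the start; "wrist_torque": the same for the moment, N m; "grip_width": finger opening in m; "gripper_force": force on a finger pad.
Only numpy, scipy, OpenCV 4.12 (cv2) and the standard library are available. Lean on these libraries where they do the work, as an engineer would, in place of code of your own. Each camera call takes 0.05 s, during which the arm holds its last target. There are 200 camera calls.

### The job

Lift the small green pail out of the purple tray by its body, stand it on the middle of the dark wooden clay board and let go of it with its wire bail still folded down. Raise the bail upright while the pail stands on the board, then carry the pail by its bail and hang it on the white stand with the bail resting in the notches of both prongs, so that it hangs free, still and upright. Keep the pail upright throughout and leave the glaze jar, the plaster mask and the clay block where they are.

Things in the scene. Friction and masses are not known exactly. Their poses are not given: they have to be found in the camera images.
- pail: Green open pail, 62 mm outer diameter (64 at rim), 80 mm high, weighted foot 76 mm wide and 8 mm high, about 0.5 kg. Origin: centre of its underside, z up. Ears on its +y and -y (out to 39 mm), 68 mm above the underside, carry the bail, which turns about y. Folded, the bail sticks out level along +x. Grip the body across its x (one finger in the bail's loop). A shove on the bail can tip the pail.
- bail (a joint): Bail angle: 0 folded (level, along the pail's +x), 1.57 upright, 3.1 folded to the other side. Weighs 30 g; a slightly stiff hinge (0.022 N m) keeps it where it is left. A U of 5 mm wire: arms 42 mm either side of the pail's axis, straight cross bar 68 mm long, parallel to the pail's y, 95 mm from the hinge axis.
- bail_grip (a point): Centre of the bail's cross bar, inside a white plastic sleeve (10 mm diameter, 36 mm long) that turns easily on the wire, so it can be pinched while the bail swings. 16 mm of bare wire on each side of the sleeve. Axes turn with the bail: y along the bar, x from hinge to bar.
- tray: Purple open tray, fixed, 192 (x) x 120 (y) x 83 mm high, walls and floor 8 mm. Origin: centre of its underside, z up. The pail stands on its floor 16 mm to the -x side of the centre, folded bail towards the tray's +x. The walls rise above the folded bail, 5 to 10 mm from it: no room for a finger outside the bail. 40 mm are free beside the rim on the pail's -x side.
- board: Dark brown wooden clay board, fixed, 160 x 160 mm, 6 mm thick, lying on the table. Origin: centre of its underside, z up; its top is 6 mm above the origin.
- stand: White stand, fixed. Base 190 x 110 x 12 mm; post at x = +85 mm with a 78 mm cross bar and two 6 mm steel prongs at y = -28 and +28 mm, pointing to the stand's -x: upper side 248 mm above the table from x = +80 to -30 mm, then turned up to x = -40 mm, top 260 mm. At x = 0 each prong dips in a V notch 28 mm wide, 10 mm deep. Origin: on the table below the point midway between the notches; z up.
- seat (a point): Midway between the two notches of the stand, 242 mm above the stand's origin; axes as the stand's. The centre of the bail's wire lies here when it hangs in both notches, the bar along the stand's y.
- glaze_jar: Bystander: blue closed jar, 64 mm diameter, 95 mm high. Origin: centre of its underside.
- mask: Bystander: white plaster dome, 104 mm diameter, 48 mm high. Origin: centre of its underside.
- clay_block: Bystander: grey block of hard clay, 70 x 110 x 45 mm high. Origin: centre of its underside.
There are look-alikes about, which are no part of the job. Several things have the shape of the pail; the one meant has the colours described above.

How it is judged (in metres and radians):
On the way, in this order (a step that is already met when the one before it is completed fails the run):
1. the pail stands on the middle of the board (axis within 60 mm of its centre), upright and let go of, with the bail still folded down (horizontal distance between pail and board below 0.06 m and height (world z) of pail below 0.011 m and angle between pail's own z axis and vertical below 0.08 rad and contact force between the fingers and pail below 0.2 N and value of joint bail below 0.5 rad and linear speed of pail below 0.03 m/s), for 0.2 s.
2. the bail is raised upright (1.25 to 1.9 rad) with the pail standing on the board (value of joint bail between 1.25 and 1.9 rad and horizontal distance between pail and board below 0.08 m and height (world z) of pail below 0.014 m and angle between pail's own z axis and vertical below 0.15 rad), for 0.2 s.
At the end, for the whole second after the job is handed in: The pail hangs by its bail in the notches of both prongs: the bar's middle within 12 mm (x), 20 mm (y) and 8 mm (z) of the seat point; the pail's underside over 50 mm above the table, tilt under 0.25 rad, at rest (under 0.08 m/s) and released (x of bail_grip in the frame of seat between -0.012 and 0.012 m and y of bail_grip in the frame of seat between -0.02 and 0.02 m and z of bail_grip in the frame of seat between -0.008 and 0.008 m and contact force between pail and stand above 1.2 N and height (world z) of pail above 0.05 m and angle between pail's own z axis and vertical below 0.25 rad and linear speed of pail below 0.08 m/s); the robot touches nothing.
It fails at once if the pail is tipped by more than 0.7 rad (angle between pail's own z axis and vertical above 0.7 rad).
It fails at once if the glaze jar is shifted by more than 30 mm (distance of glaze_jar from where it was at the start of the episode above 0.03 m).
It fails at once if the plaster mask is shifted by more than 30 mm (distance of mask from where it was at the start of the episode above 0.03 m).
It fails at once if the clay block is shifted by more than 30 mm (distance of clay_block from where it was at the start of the episode above 0.03 m).
It also fails if it takes over 69 s, if anything falls off the work surface, if the arm or the gripper's body presses on something with over 40 N, if the wrist force passes 120 N, or if a joint passes its speed limit or range.

## Working session

There is one attempt and no reset: what is moved stays moved. The work goes in short steps, Python scripts to look and compute and a tool call to move; the robot and the scene stay as the last step left them, time stands still between calls to the robot, and variables do not carry over. Pictures are saved under pics/ and viewed, at most 10 in all, crops included, and the job is handed in when it is done.

Besides the shell and the picture viewer there is one more tool, called after "Request:" by a JSON object that holds its "name" and its "arguments", one argument or row to a line. move_arm: Moves the arm, as the interface text tells. Its arguments: {"type":"object","properties":{"plan":{"type":"array"},"squeeze":{"type":"number"}},"required":["plan"]}

```bash
mkdir -p pics; ls; cat > h.py <<'E'
import numpy as np, cv2
from rig import env
def K(p):
    f=210/np.tan(np.radians(p["fov_y"])/2); return f,p["cx"],p["cy"]
def ray(p,px):
    f,cx,cy=K(p); R=np.array(p["R"]);t=np.array(p["t"])
    d=R.T@np.array([(px[0]-cx)/f,(px[1]-cy)/f,1]); return -R.T@t,d
def atz(p,px,z):
    o,d=ray(p,px); return o+d*(z-o[2])/d[2]
def proj(p,X):
    f,cx,cy=K(p); c=np.array(p["R"])@np.array(X)+np.array(p["t"]); return np.array([cx+f*c[0]/c[2],cy+f*c[1]/c[2]])
def tri(a,b):
    A=[];B=[]
    for p,px in (a,b):
        o,d=ray(p,px); d=d/np.linalg.norm(d); M=np.eye(3)-np.outer(d,d); A.append(M);B.append(M@o)
    return np.linalg.solve(sum(A),sum(B))
def save(p,n): cv2.imwrite("pics/"+n+".png",p["color"][:,:,::-1])
E
python3 - <<'E'
from h import *
np.set_printoptions(precision=4,suppress=True)
s=env.get_image("scene"); d=env.get_image("side")
save(s,"s0");save(d,"d0")
cv2.imwrite("pics/both.png",np.hstack([s["color"],d["color"]])[:,:,::-1][:, :])
for n in ["pail","bail_grip","tray","board","stand","seat","glaze_jar","mask","clay_block"]:
    for nm,p in (("scene",s),("side",d)):
        r=env.tip_of(n,p); print(n,nm,[(np.round(x["pixel"],1).tolist(),round(x["conf"],2),atz(p,x["pixel"],0.0).round(3).tolist()) for x in r[:4]])
print(env.observe())
for p in (s,d): print(-np.array(p["R"]).T@np.array(p["t"]))
E
```

```text
pics
pail scene [([214.8, 220.9], 0.89, [0.467, -0.453, 0.0]), ([257.1, 230.2], 0.79, [0.479, -0.294, 0.0]), ([187.1, 182.5], 0.66, [0.299, -0.619, 0.0])]
pail side [([290.2, 271.7], 0.96, [0.484, -0.285, 0.0]), ([308.1, 369.5], 0.77, [0.304, -0.618, 0.0]), ([317.7, 304.3], 0.59, [0.468, -0.452, 0.0])]
bail_grip scene [([209.8, 188.4], 0.59, [0.313, -0.523, 0.0]), ([258.8, 241.6], 0.5, [0.528, -0.276, 0.0]), ([172.3, 184.5], 0.5, [0.321, -0.671, 0.0])]
bail_grip side [([302.9, 309.1], 0.59, [0.418, -0.444, 0.0]), ([312.3, 241.4], 0.54, [0.652, -0.189, 0.0]), ([338.8, 336.2], 0.48, [0.441, -0.58, 0.0])]
tray scene [([256.6, 237.6], 0.64, [0.512, -0.287, 0.0])]
tray side [([295.4, 270.0], 0.92, [0.503, -0.287, 0.0])]
board scene [([342.6, 249.6], 0.67, [0.504, 0.011, 0.0])]
board side [([249.9, 227.7], 0.64, [0.501, 0.011, 0.0])]
stand scene [([418.7, 262.4], 0.86, [0.507, 0.264, 0.0])]
stand side [([225.1, 196.3], 0.62, [0.531, 0.279, 0.0])]
seat scene [([434.5, 211.4], 0.82, [0.264, 0.316, 0.0])]
seat side [([218.8, 144.2], 0.93, [0.771, 0.818, 0.0]), ([308.6, 242.6], 0.44, [0.636, -
[... 385 characters left out ...]
.75, 0.136, -0.0])]
clay_block side [([283.5, 198.4], 0.78, [0.74, 0.129, 0.0])]
{'time_s': 1.0, 'q': array([ 54.1286,  21.8075,  74.3373,  -0.0001,  83.8585, -12.3382]), 'qvel': array([-0.0001, -0.0302, -0.0631, -0.0064,  0.0391,  0.0211]), 'joint_efforts': array([  0.0004, -44.8338, -23.1462,  -0.0002,   0.0006,   0.    ]), 'position': array([0.2196, 0.5042, 0.2095]), 'tool_rot': array([[-0.9168,  0.3993, -0.    ],
       [ 0.3993,  0.9168, -0.    ],
       [ 0.    , -0.0001, -1.    ]]), 'ft_force': array([-0.6072,  0.0516,  0.0058]), 'wrist_torque': array([-0.0276,  0.0181,  0.0655]), 'gripper_force': 0.0, 'grip_width': 0.08508677932032023}
[1.4941 0.036  1.2597]
[-0.133  -1.0995  0.8818]
```

View pics/s0.png

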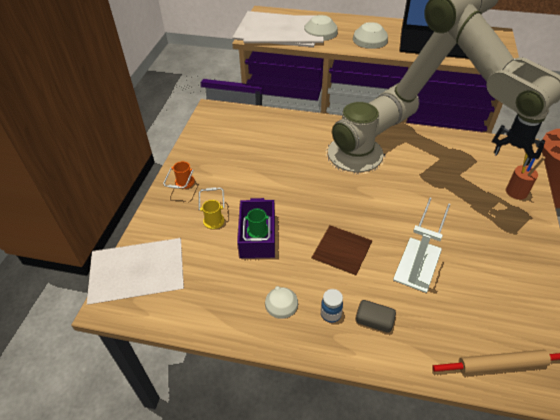

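View pics/d0.png

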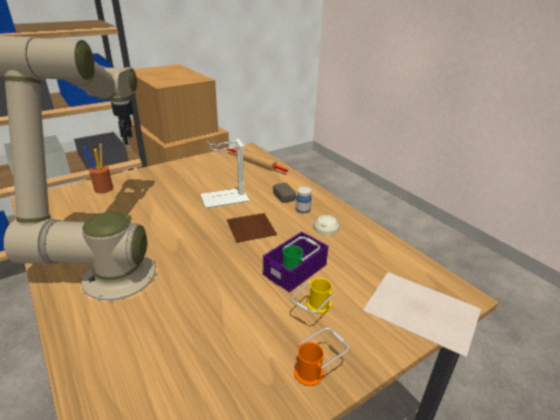

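```bash
cat >> h.py <<'E'
from scipy.spatial.transform import Rotation as Ro
def goto(pos,yaw=None,o=None):
    """tool-down pose: TCP pos, yaw=angle of tool y (deg). prints turn & shift from current measured pose"""
    o=o or env.observe(); R0=o["tool_rot"]
    if yaw is None: R1=R0
    else:
        y=np.array([np.cos(np.radians(yaw)),np.sin(np.radians(yaw)),0]); z=np.array([0,0,-1.]); R1=np.c_[np.cross(y,z),y,z]
    print("turn",Ro.from_matrix(R0.T@R1).as_rotvec(degrees=True).round(2),"shift cm",(R0.T@(np.array(pos)-o["position"])*100).round(2))
E
python3 - <<'E'
from h import *
np.set_printoptions(precision=4,suppress=True)
p=env.get_image("wrist"); print(p["fov_y"],p["cx"],p["cy"],-np.array(p["R"]).T@np.array(p["t"]));print(p["R"])
o=env.observe(); print("cam in tool",o["tool_rot"].T@(-np.array(p["R"]).T@np.array(p["t"])-o["position"])); print("cam axes in tool\n",o["tool_rot"].T@np.array(p["R"]).T)
goto([0.42,0.2,0.42],20); goto([0.42,-0.2,0.42],0)
E
```

```text
71.78761584806414 280.6203088275745 207.9835410802354 [0.1461 0.537  0.3733]
[[ 0.399   0.917   0.0005]
 [ 0.869  -0.3783  0.3189]
 [ 0.2926 -0.1268 -0.9478]]
cam in tool [ 0.0805  0.0007 -0.1638]
cam axes in tool
 [[ 0.0004 -0.9478 -0.3189]
 [ 1.      0.0002  0.0006]
 [-0.0005 -0.3189  0.9478]]
turn [-0.    0.   46.46] shift cm [-30.52 -19.89 -21.05]
turn [-0.    0.   66.46] shift cm [-46.49 -56.56 -21.04]
```

```bash
python3 - <<'E'
from h import *
goto([0.46,0.36,0.36],20)
E
```

```text
turn [-0.    0.   46.46] shift cm [-27.8   -3.62 -15.05]
```

Request:
{"name": "move_arm", "arguments": {
  "plan": [
    [0,0,46.5,-27.8,-3.6,-15,1],
    [0,0,46.5,-27.8,-3.6,-15,1],
    [0,0,46.5,-27.8,-3.6,-15,1],
    [0,0,46.5,-27.8,-3.6,-15,1],
    [0,0,46.5,-27.8,-3.6,-15,1]
  ]
}}

```text
time_s: 1.55
position: [0.41, 0.3898, 0.3286]
tool_rot: [[-0.393, 0.92, 0.0], [0.92, 0.393, 0.0], [0.0, 0.0, -1.0]]
ft_force: [0.4, 2.2, 0.4]
grip_width: 0.0853
gripper_force: 0.0
```

```bash
python3 - <<'E'
from h import *
goto([0.46,0.36,0.36],20)
E
```

```text
turn [ 0.02 -0.01  3.14] shift cm [-4.71  3.43 -3.14]
```

Request:
{"name": "move_arm", "arguments": {
  "plan": [
    [0,0,3.1,-4.7,3.4,-3.1,1],
    [0,0,3.1,-4.7,3.4,-3.1,1],
    [0,0,3.1,-4.7,3.4,-3.1,1]
  ]
}}

```text
time_s: 1.85
position: [0.4605, 0.3603, 0.3589]
tool_rot: [[-0.346, 0.938, 0.001], [0.938, 0.346, 0.001], [0.0, 0.001, -1.0]]
ft_force: [-0.1, 0.3, -0.2]
grip_width: 0.0856
gripper_force: 0.0
```

```bash
python3 - <<'E'
from h import *
np.set_printoptions(precision=4,suppress=True)
p=env.get_image("wrist"); save(p,"w1"); np.save("w1.npy",{k:np.array(v) for k,v in p.items()},allow_pickle=True)
for n in ["stand","seat","board"]:
    r=env.tip_of(n,p); print(n,[(np.round(x["pixel"],1).tolist(),round(x["conf"],2),atz(p,x["pixel"],{"stand":0,"seat":.242,"board":0}[n]).round(4).tolist()) for x in r[:3]])
o=env.observe(); print(o["position"],o["tool_rot"][:,1]); goto([0.49,-0.2,0.30],0)
E
```

```text
stand [([286.7, 211.1], 0.88, [0.5083, 0.2708, 0.0])]
seat []
board [([242.0, 316.3], 0.64, [0.5024, 0.0108, 0.0])]
[0.4574 0.3621 0.3579] [ 0.9368  0.3499 -0.0012]
turn [-0.07  0.01 20.48] shift cm [-53.8  -16.61   5.81]
```

View pics/w1.png

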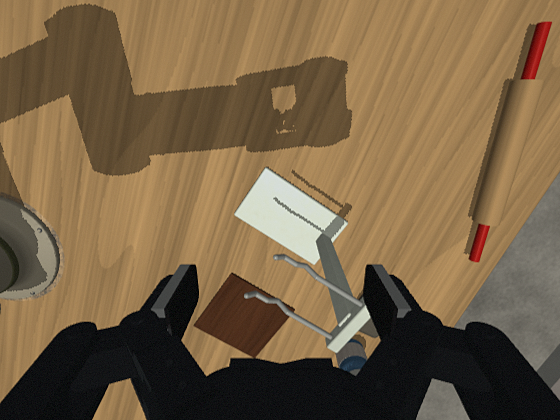

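```bash
python3 - <<'E'
from h import *
np.set_printoptions(precision=4,suppress=True)
p=np.load("w1.npy",allow_pickle=True).item()
c=[atz(p,q,0.012) for q in ((266,167),(350,224),(316,264),(234,215))]
for x in c: print(x)
m=(c[1]+c[2]-c[0]-c[3]); yaw=np.degrees(np.arctan2(m[1],m[0])); print("ctr",np.mean(c,0),"yaw",yaw,[np.linalg.norm(c[i]-c[(i+1)%4]) for i in range(4)])
# prong tips at z .257
t=[atz(p,q,0.257) for q in ((247,295),(277,257))]; print(t, np.linalg.norm(t[0]-t[1]))
n=[atz(p,q,0.238) for q in ((275,305),(302,269))]; print(n,np.mean(n,0))
a=np.radians(yaw); R=np.array([[np.cos(a),-np.sin(a),0],[np.sin(a),np.cos(a),0],[0,0,1]])
im=cv2.resize(p["color"][140:400,180:440],None,fx=3,fy=3)[:,:,::-1].copy()
ctr=np.r_[np.mean(c,0)[:2],0]; print(ctr)
for y in (-.028,.028):
    for x,z in ((.08,.245),(.014,.245),(0,.235),(-.014,.245),(-.03,.245),(-.04,.257)):
        q=(proj(p,ctr+R@[x,y,z])-[180,140])*3+1; cv2.circle(im,(int(q[0]),int(q[1])),3,(0,0,255),-1)
cv2.imwrite("pics/w1c.png",im[150:750,50:780])
E
```

```text
[0.443  0.3394 0.012 ]
[0.6281 0.2918 0.012 ]
[0.6004 0.1906 0.012 ]
[0.4167 0.2333 0.012 ]
ctr [0.5221 0.2638 0.012 ] yaw -13.757586678181175 [np.float64(0.19114016733246394), np.float64(0.10493619102169305), np.float64(0.18852747530670133), np.float64(0.10928474129198207)]
[array([0.4652, 0.2486, 0.257 ]), array([0.4798, 0.3027, 0.257 ])] 0.055954496671822666
[array([0.5023, 0.2334, 0.238 ]), array([0.5143, 0.2886, 0.238 ])] [0.5083 0.261  0.238 ]
[0.5221 0.2638 0.    ]
```

View pics/w1c.png

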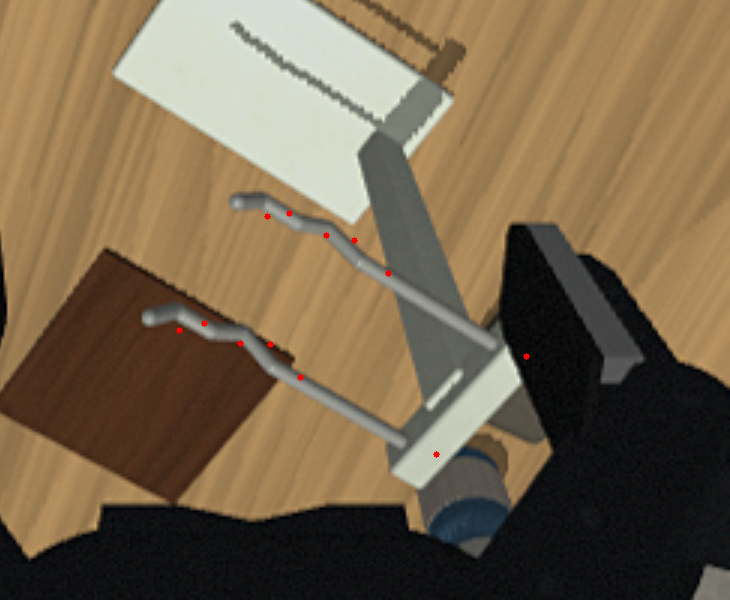

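```bash
python3 - <<'E'
from h import *
from scipy.optimize import least_squares
np.set_printoptions(precision=4,suppress=True)
p=np.load("w1.npy",allow_pickle=True).item()
px=np.array([(237,202),(263,198),(300,224),(330,228),(360,262),(150,318),(178,308),(212,331),(243,330),(273,370)])
px=(px+[50,150])/3+[180,140]
M=[(x,y,z) for y in (.028,-.028) for x,z in ((-.04,.257),(-.03,.245),(-.014,.245),(0,.235),(.014,.245))]
def f(v):
    R=Ro.from_euler('z',v[2]).as_matrix(); return np.concatenate([proj(p,R@m+[v[0],v[1],0])-q for m,q in zip(M,px)])
r=least_squares(f,[.51,.265,-.24]); print(r.x,np.degrees(r.x[2]),r.fun.round(1))
goto([0.49,-0.2,0.30],0)
E
```

```text
[ 0.511   0.2649 -0.2547] -14.590704528271838 [ 0.8 -0.  -0.1  0.7 -0.3 -0.4 -0.6  0.1  0.4 -0.2  0.2 -0.4 -0.5  0.7
  0.1 -0.  -0.   0.8 -0.1 -1.3]
turn [-0.07  0.01 20.48] shift cm [-53.8  -16.61   5.81]
```

Request:
{"name": "move_arm", "arguments": {
  "plan": [
    [0,0,4,-10,-3.1,0,1],
    [0,0,8,-20,-6.2,0,1],
    [0,0,16,-30,-9.3,1,1],
    [0,0,20.5,-40,-12.4,2.4,1],
    [0,0,20.5,-53.8,-16.6,5.8,1]
  ]
}}

```text
time_s: 2.55
position: [0.4715, 0.1118, 0.345]
tool_rot: [[0.002, 1.0, 0.001], [1.0, -0.002, 0.0], [0.0, 0.001, -1.0]]
ft_force: [0.8, -0.1, 0.7]
grip_width: 0.0853
gripper_force: 0.0
```

```bash
python3 - <<'E'
from h import *
goto([0.49,-0.2,0.30],0)
E
```

```text
turn [ 0.04 -0.   -0.11] shift cm [-31.18   1.91   4.5 ]
```

Request:
{"name": "move_arm", "arguments": {
  "plan": [
    [0,0,0,-31.2,1.9,4.5,1],
    [0,0,0,-31.2,1.9,4.5,1],
    [0,0,0,-31.2,1.9,4.5,1],
    [0,0,0,-31.2,1.9,4.5,1],
    [0,0,0,-31.2,1.9,4.5,1]
  ]
}}

```text
time_s: 3.05
position: [0.4866, -0.1351, 0.3091]
tool_rot: [[0.0, 1.0, -0.0], [1.0, -0.0, 0.0], [0.0, -0.0, -1.0]]
ft_force: [1.0, 1.6, 0.1]
grip_width: 0.0856
gripper_force: 0.0
```

Request:
{"name": "move_arm", "arguments": {
  "plan": [
    [0,0,0,-6.2,0.4,0.9,1],
    [0,0,0,-6.2,0.4,0.9,1],
    [0,0,0,-6.2,0.4,0.9,1]
  ]
}}

```text
time_s: 3.35
position: [0.4908, -0.1968, 0.2995]
tool_rot: [[0.003, 1.0, -0.002], [1.0, -0.003, 0.001], [0.001, -0.002, -1.0]]
ft_force: [-0.3, 0.5, 0.5]
grip_width: 0.0858
gripper_force: 0.0
```

```bash
python3 - <<'E'
from h import *
np.set_printoptions(precision=4,suppress=True)
p=env.get_image("wrist"); save(p,"w2"); np.save("w2.npy",{k:np.array(v) for k,v in p.items()},allow_pickle=True)
Z={"pail":.008,"tray":0,"bail_grip":.076,"board":0}
for n in Z:
    r=env.tip_of(n,p); print(n,[(np.round(x["pixel"],1).tolist(),round(x["conf"],2),atz(p,x["pixel"],Z[n]).round(4).tolist()) for x in r[:3]])
o=env.observe(); print(o["position"],o["tool_rot"][:,1])
E
```

```text
pail [([272.5, 298.0], 0.89, [0.4764, -0.4426, 0.008]), ([276.9, 218.2], 0.82, [0.4856, -0.2854, 0.008])]
tray [([285.7, 215.3], 0.66, [0.5005, -0.2831, 0.0])]
bail_grip [([212.7, 344.1], 0.9, [0.3779, -0.4842, 0.076]), ([343.3, 220.8], 0.82, [0.5816, -0.2641, 0.076]), ([287.8, 219.5], 0.57, [0.5023, -0.2619, 0.076])]
board [([289.0, 11.9], 0.63, [0.5042, 0.0139, 0.0])]
[ 0.4912 -0.1947  0.3011] [1.     0.0005 0.0009]
```

View pics/w2.png

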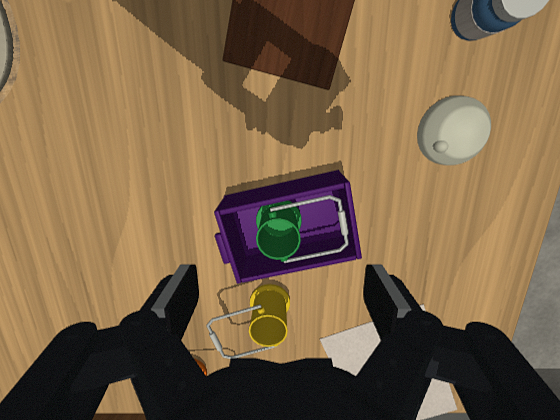

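```bash
python3 - <<'E'
from h import *
np.set_printoptions(precision=4,suppress=True)
p=np.load("w2.npy",allow_pickle=True).item()
c=[atz(p,q,0.083) for q in ((217,209),(350,180),(361,258),(239,283))]
m=c[1]+c[2]-c[0]-c[3]; yaw=np.degrees(np.arctan2(m[1],m[0])); print(np.mean(c,0),yaw,[np.linalg.norm(c[i]-c[(i+1)%4]) for i in range(4)])
a=np.radians(yaw); u=np.array([np.cos(a),np.sin(a),0])
print("pail from tray",np.mean(c,0)-.016*u)
h=cv2.cvtColor(p["color"],cv2.COLOR_RGB2HSV); g=cv2.inRange(h,(50,80,40),(85,255,255)); ys,xs=np.nonzero(g); print(len(xs),xs.min(),xs.max(),ys.min(),ys.max())
print("rim centre", atz(p,(279,239),.088), "rim L/R",atz(p,(257,239),.088),atz(p,(301,239),.088))
s=env.tip_of
print("bar ends",atz(p,(339,201),.076),atz(p,(349,246),.076))
b=[atz(p,q,0.006) for q in ((222,62),(327,89))]; d=b[1]-b[0]; print("board edge",b,np.degrees(np.arctan2(d[1],d[0])),np.linalg.norm(d))
cv2.imwrite("pics/w2c.png",cv2.resize(p["color"][170:290,210:370],None,fx=5,fy=5)[:,:,::-1])
E
```

```text
[ 0.5069 -0.282   0.083 ] 12.848526182530644 [np.float64(0.1855752508279719), np.float64(0.1194833736676925), np.float64(0.1858062841324554), np.float64(0.12089145546907094)]
pail from tray [ 0.4913 -0.2856  0.083 ]
2153 256 301 201 261
rim centre [ 0.4897 -0.2868  0.088 ] rim L/R [ 0.4585 -0.2868  0.088 ] [ 0.5208 -0.2869  0.088 ]
bar ends [ 0.5736 -0.2345  0.076 ] [ 0.5926 -0.3038  0.076 ]
board edge [array([ 0.4091, -0.0487,  0.006 ]), array([ 0.5602, -0.0848,  0.006 ])] -13.423384596999814 0.15534463393125375
```

View pics/w2c.png

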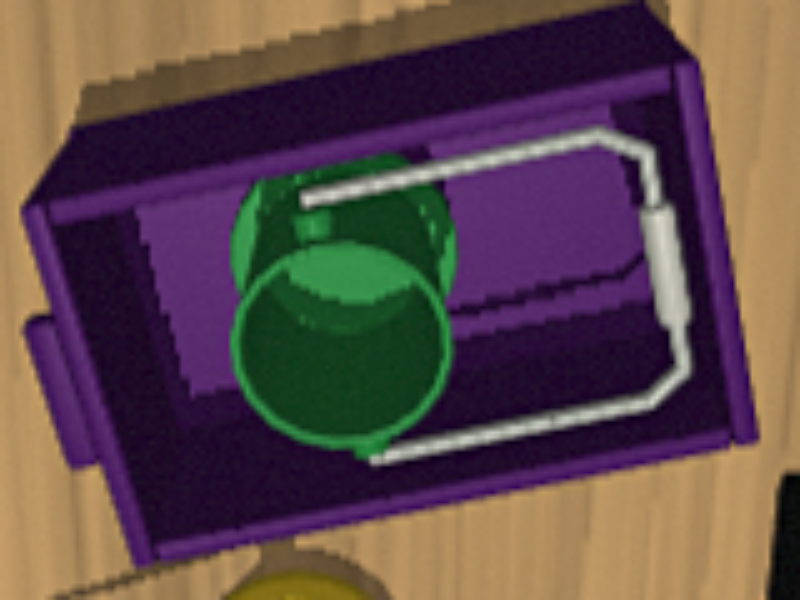

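```bash
python3 - <<'E'
from h import *
goto([0.4895,-0.2865,0.13],12.5)
E
```

```text
turn [  0.05   0.03 -12.47] shift cm [-9.17 -0.19 17.11]
```

Request:
{"name": "move_arm", "arguments": {
  "plan": [
    [0,0,-6.2,-4.6,-0.1,4,1],
    [0,0,-12.5,-9.2,-0.2,7,1],
    [0,0,-12.5,-9.2,-0.2,12,1],
    [0,0,-12.5,-9.2,-0.2,17.1,1],
    [0,0,-12.5,-9.2,-0.2,17.1,1]
  ],
  "squeeze": 40
}}

```text
time_s: 4.1
position: [0.4871, -0.2862, 0.1251]
tool_rot: [[-0.215, 0.977, -0.006], [0.977, 0.215, 0.006], [0.007, -0.005, -1.0]]
ft_force: [-0.3, 0.5, -0.8]
grip_width: 0.0853
gripper_force: 0.0
```

```bash
python3 - <<'E'
from h import *
goto([0.4895,-0.2865,0.03],12.5); o=env.observe(); print(o["position"])
E
```

```text
turn [-0.29 -0.42 -0.07] shift cm [-0.15  0.27  9.51]
[ 0.48713536 -0.28615789  0.12510317]
```

Request:
{"name": "move_arm", "arguments": {
  "plan": [
    [0,0,0,0,0,0,1],
    [0,0,0,0,0,2,1],
    [0,0,0,0,0,2,1]
  ]
}}

```text
time_s: 4.4
position: [0.4894, -0.288, 0.1107]
tool_rot: [[-0.216, 0.976, 0.001], [0.976, 0.216, -0.001], [-0.001, 0.001, -1.0]]
ft_force: [-1.1, 0.1, 0.0]
grip_width: 0.0856
gripper_force: 0.0
```

```bash
python3 - <<'E'
from h import *
goto([0.4895,-0.2865,0.03],12.5); o=env.observe(); print(o["position"])
E
```

```text
turn [ 0.04  0.05 -0.04] shift cm [0.15 0.04 8.07]
[ 0.48939582 -0.28800531  0.11071997]
```

Request:
{"name": "move_arm", "arguments": {
  "plan": [
    [0,0,0,0.1,0,2.5,1],
    [0,0,0,0.1,0,5,1],
    [0,0,0,0.1,0,7,1],
    [0,0,0,0.1,0,8,1],
    [0,0,0,0.1,0,8,1]
  ]
}}

```text
time_s: 4.9
position: [0.4891, -0.2876, 0.0303]
tool_rot: [[-0.215, 0.977, 0.0], [0.977, 0.215, -0.0], [-0.001, 0.0, -1.0]]
ft_force: [-0.1, -0.6, 0.6]
grip_width: 0.0854
gripper_force: 0.0
```

Request:
{"name": "move_arm", "arguments": {
  "plan": [
    [0,0,0,0,0,0,0.3],
    [0,0,0,0,0,0,0.3],
    [0,0,0,0,0,0,-0.2],
    [0,0,0,0,0,0,-0.2],
    [0,0,0,0,0,0,-0.2]
  ]
}}

```text
time_s: 5.4
position: [0.4889, -0.2882, 0.0314]
tool_rot: [[-0.215, 0.977, 0.002], [0.977, 0.215, -0.002], [-0.002, 0.001, -1.0]]
ft_force: [-2.9, 0.3, 7.5]
grip_width: 0.0607
gripper_force: 41.8
```

Request:
{"name": "move_arm", "arguments": {
  "plan": [
    [0,0,0,0,0,0,-0.2],
    [0,0,0,0,0,0,-0.2],
    [0,0,0,0,0,0,-0.2]
  ]
}}

```text
time_s: 5.7
position: [0.4889, -0.2882, 0.0313]
tool_rot: [[-0.215, 0.977, 0.001], [0.977, 0.215, -0.002], [-0.002, 0.001, -1.0]]
ft_force: [-4.2, 0.0, 7.3]
grip_width: 0.0609
gripper_force: 41.8
```

Request:
{"name": "move_arm", "arguments": {
  "plan": [
    [0,0,0,0,0,-1,-0.2],
    [0,0,0,0,0,-3,-0.2],
    [0,0,0,0,0,-6,-0.2],
    [0,0,0,0,0,-9,-0.2],
    [0,0,0,0,0,-12,-0.2]
  ]
}}

```text
time_s: 6.2
position: [0.4883, -0.2871, 0.1512]
tool_rot: [[-0.215, 0.977, -0.0], [0.977, 0.215, 0.0], [0.0, -0.0, -1.0]]
ft_force: [0.9, -0.9, -6.5]
grip_width: 0.061
gripper_force: 45.6
```

```bash
python3 - <<'E'
from h import *
o=env.observe(); print(o["position"],o["ft_force"],o["grip_width"]); goto([0.502,0.011,0.15],-14.2)
E
```

```text
[ 0.4883373  -0.28713421  0.15119323] [ 0.9027872  -0.89015893 -6.52766459] 0.06095714274027185
turn [-1.000e-02 -2.000e-02  2.659e+01] shift cm [28.83  7.73  0.13]
```

Request:
{"name": "move_arm", "arguments": {
  "plan": [
    [0,0,1,2,0.5,0,-0.2],
    [0,0,4,5,1.3,0,-0.2],
    [0,0,8,9,2.4,0,-0.2],
    [0,0,13,13,3.5,0,-0.2],
    [0,0,18,17,4.6,0,-0.2]
  ]
}}

```text
time_s: 6.7
position: [0.4966, -0.1099, 0.15]
tool_rot: [[0.102, 0.995, -0.0], [0.995, -0.102, 0.0], [0.0, -0.0, -1.0]]
ft_force: [1.2, -0.5, -4.6]
grip_width: 0.0603
gripper_force: 45.6
```

```bash
python3 - <<'E'
from h import *
o=env.observe(); print(o["position"],o["ft_force"],o["grip_width"]); goto([0.502,0.011,0.15],-14.2)
E
```

```text
[ 0.49663385 -0.10990323  0.15002805] [ 1.22888368 -0.51291046 -4.61368474] 0.060282490269703295
turn [-0.   -0.01  8.36] shift cm [ 1.208e+01 -7.000e-01  1.000e-02]
```

Request:
{"name": "move_arm", "arguments": {
  "plan": [
    [0,0,4,4,-0.2,0,-0.2],
    [0,0,8.4,8,-0.5,0,-0.2],
    [0,0,8.4,11,-0.6,0,-0.2],
    [0,0,8.4,12.1,-0.7,0,-0.2],
    [0,0,8.4,12.1,-0.7,3,-0.2]
  ]
}}

```text
time_s: 7.2
position: [0.5039, 0.0106, 0.1225]
tool_rot: [[0.239, 0.971, 0.008], [0.971, -0.239, -0.002], [0.0, 0.008, -1.0]]
ft_force: [-0.3, -1.5, -6.5]
grip_width: 0.0606
gripper_force: 45.3
```

Request:
{"name": "move_arm", "arguments": {
  "plan": [
    [0,0,0,0,0,2.5,-0.2],
    [0,0,0,0,0,5,-0.2],
    [0,0,0,0,0,7,-0.2],
    [0,0,0,0,0,8,-0.2],
    [0,0,0,0,0,8,-0.2]
  ]
}}

```text
time_s: 7.7
position: [0.5015, 0.0093, 0.0389]
tool_rot: [[0.242, 0.97, -0.002], [0.97, -0.242, 0.0], [-0.0, -0.002, -1.0]]
ft_force: [-0.9, 0.3, -5.5]
grip_width: 0.0609
gripper_force: 46.1
```

```bash
python3 - <<'E'
from h import *
o=env.observe(); print(o["position"],o["ft_force"],o["grip_width"]); goto([0.502,0.011,0.03],-14.2)
E
```

```text
[0.50145989 0.00932482 0.0388601 ] [-0.90418814  0.26946107 -5.50398969] 0.06085996835508157
turn [-0.12  0.01  0.17] shift cm [0.18 0.01 0.89]
```

Request:
{"name": "move_arm", "arguments": {
  "plan": [
    [0,0,0,0,0,0.4,-0.2],
    [0,0,0,0,0,0.7,-0.2],
    [0,0,0,0,0,0.9,-0.2],
    [0,0,0,0,0,0.9,-0.2]
  ]
}}

```text
time_s: 8.1
position: [0.5019, 0.0095, 0.0306]
tool_rot: [[0.242, 0.97, 0.0], [0.97, -0.242, -0.0], [-0.0, 0.0, -1.0]]
ft_force: [-0.6, -0.0, -5.5]
grip_width: 0.0606
gripper_force: 46.0
```

Request:
{"name": "move_arm", "arguments": {
  "plan": [
    [0,0,0,0,0,0.1,-0.2],
    [0,0,0,0,0,0.15,-0.2],
    [0,0,0,0,0,0.15,-0.2]
  ]
}}

```text
time_s: 8.4
position: [0.5021, 0.0095, 0.0295]
tool_rot: [[0.242, 0.97, 0.001], [0.97, -0.242, -0.0], [0.0, 0.001, -1.0]]
ft_force: [-2.6, 1.3, 2.1]
grip_width: 0.0605
gripper_force: 46.4
```

Contact reached; open slowly and rise after a short pause.

Request:
{"name": "move_arm", "arguments": {
  "plan": [
    [0,0,0,0,0,0,0.5],
    [0,0,0,0,0,0,0.7],
    [0,0,0,0,0,0,1],
    [0,0,0,0,0,0,1],
    [0,0,0,0,0,0,1]
  ]
}}

```text
time_s: 8.9
position: [0.5021, 0.0094, 0.029]
tool_rot: [[0.242, 0.97, 0.0], [0.97, -0.242, -0.0], [0.0, 0.0, -1.0]]
ft_force: [-0.4, -0.4, 0.6]
grip_width: 0.0854
gripper_force: 0.0
```

Request:
{"name": "move_arm", "arguments": {
  "plan": [
    [0,0,0,0,0,0,1],
    [0,0,0,0,0,0,1],
    [0,0,0,0,0,-1,1],
    [0,0,0,0,0,-3,1],
    [0,0,0,0,0,-6,1]
  ]
}}

```text
time_s: 9.4
position: [0.5012, 0.0096, 0.0893]
tool_rot: [[0.242, 0.97, -0.003], [0.97, -0.242, 0.001], [-0.0, -0.003, -1.0]]
ft_force: [0.6, -0.9, 0.2]
grip_width: 0.0853
gripper_force: 0.0
```

Request:
{"name": "move_arm", "arguments": {
  "plan": [
    [0,0,0,0,0,-4,1],
    [0,0,0,2,0,-8,1],
    [0,0,0,5,0,-12,1],
    [0,0,0,7,0,-14,1],
    [0,0,0,7,0,-14,1]
  ]
}}

```text
time_s: 9.9
position: [0.52, 0.0792, 0.2326]
tool_rot: [[0.239, 0.971, 0.007], [0.971, -0.239, -0.0], [0.002, 0.007, -1.0]]
ft_force: [0.9, -0.6, -1.4]
grip_width: 0.0854
gripper_force: 0.0
```

```bash
python3 - <<'E'
from h import *
np.set_printoptions(precision=4,suppress=True)
p=env.get_image("wrist"); save(p,"w3"); np.save("w3.npy",{k:np.array(v) for k,v in p.items()},allow_pickle=True)
Z={"pail":.006,"board":0,"bail_grip":.074}
for n in Z:
    r=env.tip_of(n,p); print(n,[(np.round(x["pixel"],1).tolist(),round(x["conf"],2),atz(p,x["pixel"],Z[n]).round(4).tolist()) for x in r[:3]])
o=env.observe(); print(o["position"],o["tool_rot"][:,1],o["ft_force"])
E
```

```text
pail [([273.8, 221.5], 0.95, [0.497, 0.0139, 0.006])]
board []
bail_grip [([355.1, 238.8], 0.89, [0.595, -0.0066, 0.074])]
[0.5181 0.0767 0.2278] [ 0.9701 -0.2428 -0.0024] [-0.6176 -1.3332 -0.118 ]
```

View pics/w3.png

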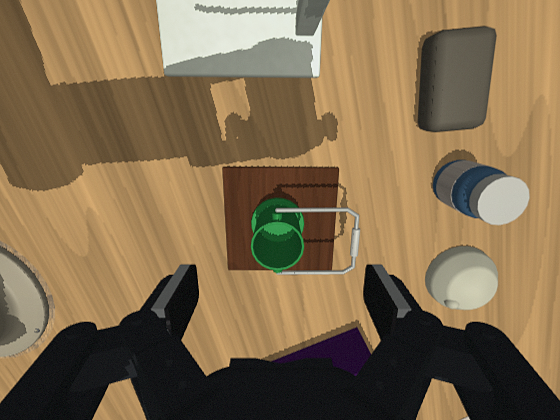

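```bash
python3 - <<'E'
from h import *
np.set_printoptions(precision=4,suppress=True)
p=np.load("w3.npy",allow_pickle=True).item()
g=p["color"][200:290,320:380].astype(int); m=(g.min(2)>150)
for r in range(22,66,4):
    xs=np.nonzero(m[r])[0]; print(r+200,xs.min()+320 if len(xs) else None,xs.max()+320 if len(xs) else None,g[r].min(1).max(), end=" | ")
print()
print("rim",atz(p,(277.3,246),.086),"sleeve",atz(p,(354.5,243),.074),atz(p,(355,243),.074))
goto([0.594,-0.0125,0.10],-14.2)
E
```

```text
222 356 357 182 | 226 356 357 206 | 230 354 359 180 | 234 354 358 209 | 238 353 358 206 | 242 353 358 198 | 246 352 357 199 | 250 352 357 196 | 254 352 356 190 | 258 353 354 174 | 262 353 354 191 | 
rim [0.5023 0.0126 0.086 ] sleeve [ 0.5934 -0.012   0.074 ] [ 0.594  -0.0122  0.074 ]
turn [-0.14  0.04  0.15] shift cm [-6.81  9.56 12.77]
```

Request:
{"name": "move_arm", "arguments": {
  "plan": [
    [0,0,0,-3.5,4.8,2,0],
    [0,0,0,-6.8,9.5,5,0],
    [0,0,0,-6.8,9.5,9,0],
    [0,0,0,-6.8,9.5,9,0],
    [0,0,0,-6.8,9.5,9,0]
  ],
  "squeeze": 25
}}

```text
time_s: 10.6
position: [0.5935, -0.0121, 0.1373]
tool_rot: [[0.244, 0.97, -0.005], [0.97, -0.244, 0.001], [-0.0, -0.005, -1.0]]
ft_force: [-0.1, -0.0, 0.7]
grip_width: 0.0428
gripper_force: 0.0
```

```bash
python3 - <<'E'
from h import *
np.set_printoptions(precision=4,suppress=True)
p=env.get_image("wrist"); r=env.tip_of("bail_grip",p); print([(np.round(x["pixel"],1),atz(p,x["pixel"],.074)) for x in r])
g=p["color"].astype(int); save(p,"w4")
for x in r[:1]:
    c,rr=map(int,x["pixel"])
    for k in range(rr-30,rr+31,6):
        xs=np.nonzero(g[k,c-30:c+30].min(1)>150)[0]; print(k,xs.min()+c-30 if len(xs) else None,xs.max()+c-30 if len(xs) else None,end=" | ")
o=env.observe(); print(o["position"],o["grip_width"]); goto([0.594,-0.0125,0.055],-14.2)
E
```

```text
[(array([278.4, 210.1]), array([ 0.5941, -0.0078,  0.074 ]))]
180 None None | 186 None None | 192 None None | 198 None None | 204 None None | 210 None None | 216 None None | 222 None None | 228 275 279 | 234 276 283 | 240 278 281 | [ 0.5945 -0.0111  0.1404] 0.042701083405698836
turn [ 0.08 -0.01  0.21] shift cm [-0.15 -0.03  8.54]
```

Request:
{"name": "move_arm", "arguments": {
  "plan": [
    [0,0,0,0,0,3,0],
    [0,0,0,0,0,6,0],
    [0,0,0,0,0,8,0],
    [0,0,0,0,0,8.5,0],
    [0,0,0,0,0,8.5,0]
  ]
}}

```text
time_s: 11.2
position: [0.5949, -0.011, 0.0553]
tool_rot: [[0.241, 0.97, 0.001], [0.97, -0.241, -0.0], [0.0, 0.002, -1.0]]
ft_force: [0.2, 0.3, -0.6]
grip_width: 0.043
gripper_force: 0.0
```

Request:
{"name": "move_arm", "arguments": {
  "plan": [
    [0,0,0,0,0,0,-0.4],
    [0,0,0,0,0,0,-0.5],
    [0,0,0,0,0,0,-0.55],
    [0,0,0,0,0,0,-0.55]
  ]
}}

```text
time_s: 11.6
position: [0.5948, -0.0116, 0.0545]
tool_rot: [[0.242, 0.97, 0.001], [0.97, -0.242, -0.0], [-0.0, 0.001, -1.0]]
ft_force: [0.6, 0.2, 0.9]
grip_width: 0.0195
gripper_force: 0.0
```

```bash
python3 - <<'E'
from h import *
np.set_printoptions(precision=4,suppress=True)
p=env.get_image("wrist"); save(p,"w5"); o=env.observe(); print(o["position"],o["grip_width"],o["ft_force"])
for h in (.006,): print([(np.round(x["pixel"],1),atz(p,x["pixel"],h),x["conf"]) for x in env.tip_of("pail",p)])
print([(np.round(x["pixel"],1),atz(p,x["pixel"],.074),x["conf"]) for x in env.tip_of("bail_grip",p)])
E
```

```text
[ 0.5947 -0.0116  0.0543] 0.019278968459466448 [ 0.067  -0.3801 -0.2886]
[(array([154. , 219.3]), array([0.5008, 0.0137, 0.006 ]), 0.95)]
[(array([275.6, 261.4]), array([ 0.5943, -0.0089,  0.074 ]), 0.73)]
```

View pics/w5.png

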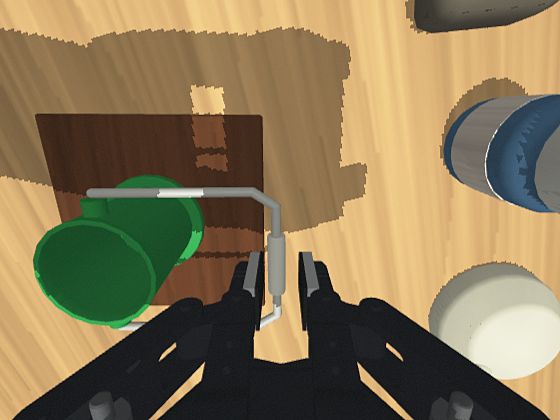

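Request:
{"name": "move_arm", "arguments": {
  "plan": [
    [0,0,0,0.2,-0.15,0,-0.55],
    [0,0,0,0.2,-0.15,0,-0.65],
    [0,0,0,0.2,-0.15,0,-0.7],
    [0,0,0,0.2,-0.15,0,-0.75],
    [0,0,0,0.2,-0.15,0,-0.8]
  ]
}}

```text
time_s: 12.25
position: [0.5931, -0.0091, 0.0538]
tool_rot: [[0.242, 0.97, -0.001], [0.97, -0.242, 0.0], [-0.0, -0.001, -1.0]]
ft_force: [-2.3, 0.6, 0.0]
grip_width: 0.0083
gripper_force: 5.5
```

Request:
{"name": "move_arm", "arguments": {
  "plan": [
    [0,0,0,0,0,0,-0.85],
    [0,0,0,0,0,0,-0.95],
    [0,0,0,0,0,0,-1],
    [0,0,0,0,0,0,-1]
  ]
}}

```text
time_s: 12.65
position: [0.5933, -0.0092, 0.0538]
tool_rot: [[0.242, 0.97, -0.001], [0.97, -0.242, 0.0], [-0.0, -0.001, -1.0]]
ft_force: [-1.8, 0.2, -0.3]
grip_width: 0.0069
gripper_force: 22.8
```

```bash
python3 - <<'E'
from h import *
np.set_printoptions(precision=4,suppress=True)
p=env.get_image("wrist"); save(p,"w6"); o=env.observe(); print(o["position"],o["grip_width"],o["ft_force"],o["gripper_force"])
print([(np.round(x["pixel"],1),atz(p,x["pixel"],.006),x["conf"]) for x in env.tip_of("pail",p)])
for t in np.radians([15,30,45,60,75,90]): print("toward pail %.1f up %.1f"%(9.5*(1-np.cos(t)),9.5*np.sin(t)))
E
```

```text
[ 0.5934 -0.0092  0.0538] 0.007012609704781055 [-2.0736  0.6253 -0.9448] 22.749338150024414
[(array([156.7, 223. ]), array([0.5005, 0.0128, 0.006 ]), 0.97)]
toward pail 0.3 up 2.5
toward pail 1.3 up 4.7
toward pail 2.8 up 6.7
toward pail 4.7 up 8.2
toward pail 7.0 up 9.2
toward pail 9.5 up 9.5
```

Request:
{"name": "move_arm", "arguments": {
  "plan": [
    [0,0,0,0,-0.05,-1.2,-1],
    [0,0,0,0,-0.3,-2.5,-1],
    [0,0,0,0,-0.75,-3.7,-1],
    [0,0,0,0,-1.3,-4.7,-1],
    [0,0,0,0,-1.3,-4.7,-1]
  ]
}}

```text
time_s: 13.25
position: [0.5813, -0.0061, 0.1032]
tool_rot: [[0.242, 0.97, 0.004], [0.97, -0.242, -0.001], [0.0, 0.004, -1.0]]
ft_force: [2.3, -0.1, -0.2]
grip_width: 0.0069
gripper_force: 23.5
```

```bash
python3 - <<'E'
from h import *
np.set_printoptions(precision=4,suppress=True)
p=env.get_image("wrist"); save(p,"w7"); o=env.observe(); print(o["position"],o["grip_width"],o["ft_force"],o["gripper_force"])
print([(np.round(x["pixel"],1),atz(p,x["pixel"],.006),x["conf"]) for x in env.tip_of("pail",p)])
E
```

```text
[ 0.5817 -0.0062  0.1024] 0.0068160021413642595 [2.4457 0.5679 1.9905] 23.578329384326935
[]
```

View pics/w7.png

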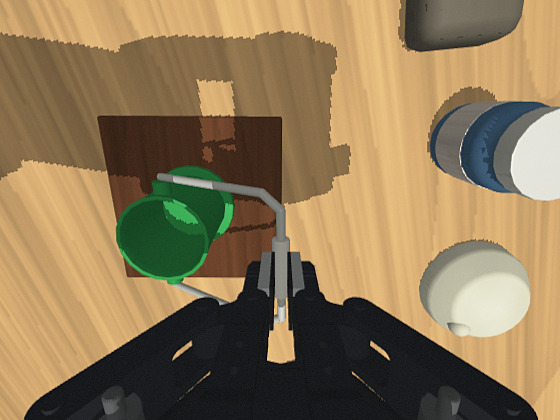

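Request:
{"name": "move_arm", "arguments": {
  "plan": [
    [0,0,0,0,-0.6,-1.1,-1],
    [0,0,0,0,-1.4,-2.0,-1],
    [0,0,0,0,-2.3,-2.8,-1],
    [0,0,0,0,-3.3,-3.5,-1],
    [0,0,0,0,-3.3,-3.5,-1]
  ]
}}

```text
time_s: 13.85
position: [0.5475, 0.0023, 0.1369]
tool_rot: [[0.242, 0.97, -0.0], [0.97, -0.242, -0.0], [-0.0, -0.0, -1.0]]
ft_force: [-0.2, -1.6, -0.2]
grip_width: 0.0067
gripper_force: 23.2
```

```bash
python3 - <<'E'
from h import *
np.set_printoptions(precision=4,suppress=True)
o=env.observe(); print(o["position"],o["grip_width"],o["ft_force"],o["gripper_force"])
h=np.array([.5015,.0095,.074]); d=o["position"]+[0,0,.019]-h; r=d@[.97,-.242,0]; print("radial",r,d[2],np.hypot(r,d[2]),np.degrees(np.arctan2(d[2],r)))
E
```

```text
[0.5475 0.0023 0.1369] 0.006727877594854478 [-0.1938 -1.6168 -0.1849] 23.221212923526764
radial 0.0464016957170786 0.08192240958206647 0.09415093497757845 60.47233788955388
```

Request:
{"name": "move_arm", "arguments": {
  "plan": [
    [0,0,0,0,-1.1,-0.55,-1],
    [0,0,0,0,-2.2,-0.9,-1],
    [0,0,0,0,-3.3,-1.15,-1],
    [0,0,0,0,-4.4,-1.25,-1],
    [0,0,0,0,-4.4,-1.25,-1]
  ]
}}

```text
time_s: 14.35
position: [0.5049, 0.0129, 0.1489]
tool_rot: [[0.242, 0.97, -0.0], [0.97, -0.242, -0.0], [-0.0, -0.0, -1.0]]
ft_force: [-1.6, -1.4, 4.7]
grip_width: 0.0069
gripper_force: 24.7
```

Request:
{"name": "move_arm", "arguments": {
  "plan": [
    [0,0,0,0,0,0,-1],
    [0,0,0,0,0,0,-1],
    [0,0,0,0,0,0,-1]
  ],
  "squeeze": 45
}}

```text
time_s: 14.65
position: [0.5067, 0.0123, 0.1489]
tool_rot: [[0.242, 0.97, 0.001], [0.97, -0.242, -0.001], [-0.0, 0.001, -1.0]]
ft_force: [0.2, -2.7, 7.3]
grip_width: 0.0052
gripper_force: 42.2
```

```bash
python3 - <<'E'
from h import *
np.set_printoptions(precision=4,suppress=True)
o=env.observe(); print(o["position"],o["grip_width"],o["ft_force"],o["gripper_force"])
h=np.array([.5015,.0095,.074]); d=o["position"]+[0,0,.019]-h; r=d@[.97,-.242,0]; print("radial",r,d[2],np.hypot(r,d[2]),np.degrees(np.arctan2(d[2],r)))
d=env.get_image("side"); save(d,"d1"); w=env.get_image("wrist")
cv2.imwrite("pics/chk.png",np.hstack([cv2.resize(d["color"][130:270,180:350],None,fx=2.4,fy=3)[:,:,::-1][:420],cv2.resize(w["color"],(390,420))[:,:,::-1]]))
E
```

```text
[0.5067 0.0123 0.1489] 0.005193353604007038 [ 0.157  -2.735   7.3297] 42.191888093948364
radial 0.004328971124298603 0.09390545635398194 0.0940051845593881 87.36057618424753
```

View pics/chk.png

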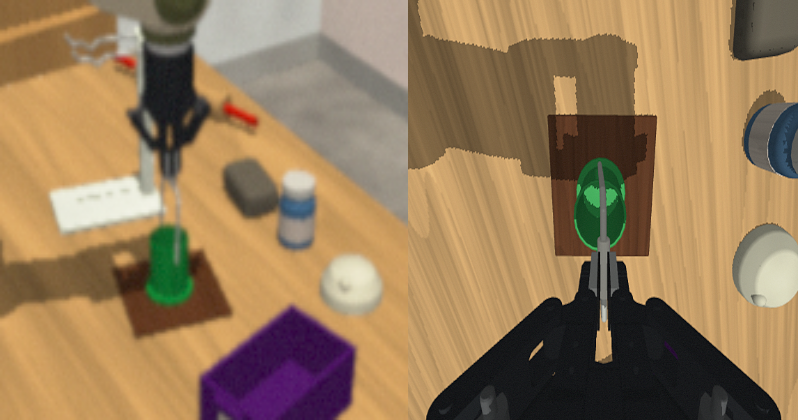

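Request:
{"name": "move_arm", "arguments": {
  "plan": [
    [0,0,0,0,0,-0.6,-1],
    [0,0,0,0,0,-1.6,-1],
    [0,0,0,0,0,-3,-1],
    [0,0,0,0,0,-4.5,-1],
    [0,0,0,0,0,-6,-1]
  ]
}}

```text
time_s: 15.25
position: [0.5058, 0.0128, 0.2088]
tool_rot: [[0.242, 0.97, -0.002], [0.97, -0.242, 0.001], [0.0, -0.002, -1.0]]
ft_force: [0.4, 0.9, -5.5]
grip_width: 0.0049
gripper_force: 38.6
```

Request:
{"name": "move_arm", "arguments": {
  "plan": [
    [0,0,0,0,-0.4,-1.5,-1],
    [0,0,0,0,-1.2,-3,-1],
    [0,0,0,0,-2.4,-4.2,-1],
    [0,0,0,0,-3.7,-4.9,-1],
    [0,0,0,0,-5,-5,-1]
  ]
}}

```text
time_s: 15.75
position: [0.4567, 0.025, 0.259]
tool_rot: [[0.242, 0.97, 0.0], [0.97, -0.242, -0.0], [0.0, 0.0, -1.0]]
ft_force: [0.2, 0.3, -6.3]
grip_width: 0.005
gripper_force: 38.6
```

```bash
python3 - <<'E'
from h import *
np.set_printoptions(precision=4,suppress=True)
w=env.get_image("wrist"); save(w,"w8"); d=env.get_image("side"); o=env.observe(); print(o["position"],o["grip_width"],o["ft_force"],o["gripper_force"])
print([(np.round(x["pixel"],1),atz(w,x["pixel"],o["position"][2]+.019),x["conf"]) for x in env.tip_of("bail_grip",w)])
print([(np.round(x["pixel"],1),x["conf"]) for x in env.tip_of("bail_grip",d)], proj(d,o["position"]+[0,0,.019]))
cv2.imwrite("pics/chk2.png",np.hstack([cv2.resize(d["color"][110:250,160:330],None,fx=2.4,fy=3)[:,:,::-1][:420],cv2.resize(w["color"][150:360,180:375],None,fx=2,fy=2)[:,:,::-1]]))
E
```

```text
[0.4559 0.0253 0.2585] 0.005079569242998995 [-0.8346  0.2758 -5.2413] 38.56936812400818
[(array([279. , 264.2]), array([0.4574, 0.0249, 0.2775]), 0.74)]
[(array([236.5, 203.4]), 0.66), (array([338.8, 336.5]), 0.57), (array([304.3, 306.1]), 0.53), (array([234.4, 162.7]), 0.48)] [235.4595 164.1885]
```

View pics/chk2.png

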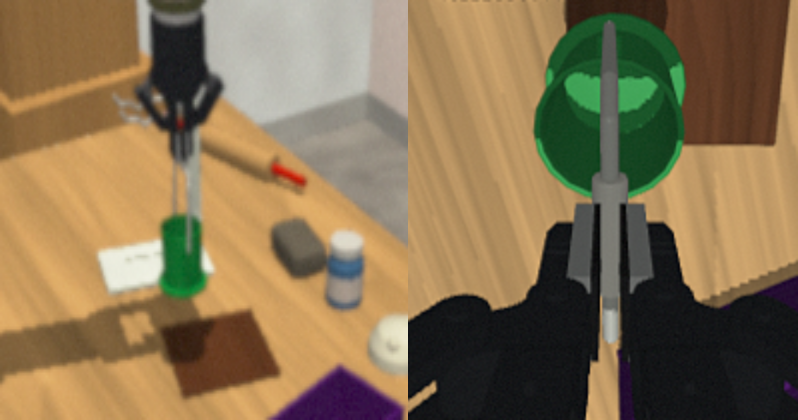

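Request:
{"name": "move_arm", "arguments": {
  "plan": [
    [0,0,0,0.5,-0.2,0,-1],
    [0,0,0,1.4,-0.6,0,-1],
    [0,0,0,2.8,-1.2,0,-1],
    [0,0,0,4.4,-1.9,0,-1],
    [0,0,0,6.1,-2.6,0,-1]
  ]
}}

```text
time_s: 16.45
position: [0.4473, 0.0913, 0.2582]
tool_rot: [[0.242, 0.97, -0.0], [0.97, -0.242, 0.0], [0.0, -0.0, -1.0]]
ft_force: [-0.9, 0.1, -5.9]
grip_width: 0.0054
gripper_force: 38.7
```

Request:
{"name": "move_arm", "arguments": {
  "plan": [
    [0,0,0,1.7,-0.7,0,-1],
    [0,0,0,3.3,-1.4,0,-1],
    [0,0,0,5,-2.1,0,-1],
    [0,0,0,6.6,-2.8,0,-1],
    [0,0,0,8.3,-3.5,0,-1]
  ]
}}

```text
time_s: 16.95
position: [0.4332, 0.1805, 0.2582]
tool_rot: [[0.242, 0.97, -0.0], [0.97, -0.242, 0.0], [0.0, -0.0, -1.0]]
ft_force: [0.2, -0.3, -5.5]
grip_width: 0.0048
gripper_force: 38.7
```

Request:
{"name": "move_arm", "arguments": {
  "plan": [
    [0,0,0,1.7,-0.7,0,-1],
    [0,0,0,3.3,-1.4,0,-1],
    [0,0,0,5,-2.1,0,-1],
    [0,0,0,6.4,-2.7,0,-1],
    [0,0,0,7.5,-3.2,0,-1]
  ]
}}

```text
time_s: 17.45
position: [0.4201, 0.2612, 0.2581]
tool_rot: [[0.241, 0.97, -0.001], [0.97, -0.241, 0.0], [0.0, -0.001, -1.0]]
ft_force: [-0.1, 0.0, -5.6]
grip_width: 0.0052
gripper_force: 39.2
```

Request:
{"name": "move_arm", "arguments": {
  "plan": [
    [0,0,0,0.9,-0.4,0,-1],
    [0,0,0,1.4,-0.6,0,-1],
    [0,0,0,1.6,-0.7,0,-1],
    [0,0,0,1.6,-0.7,0,-1],
    [0,0,0,1.6,-0.7,0,-1]
  ]
}}

```text
time_s: 17.95
position: [0.4178, 0.2765, 0.2585]
tool_rot: [[0.243, 0.97, 0.0], [0.97, -0.243, -0.0], [-0.0, 0.0, -1.0]]
ft_force: [0.5, 0.9, -4.9]
grip_width: 0.0051
gripper_force: 38.9
```

```bash
python3 - <<'E'
from h import *
np.set_printoptions(precision=4,suppress=True)
w=env.get_image("wrist"); save(w,"w9"); d=env.get_image("scene"); save(d,"s9"); e=env.get_image("side"); o=env.observe(); print(o["position"],o["grip_width"],o["ft_force"],o["gripper_force"])
print([(np.round(x["pixel"],1),atz(w,x["pixel"],o["position"][2]+.019),x["conf"]) for x in env.tip_of("bail_grip",w)])
a=[env.tip_of("seat",x) for x in (d,e)]
for r in a: print([(x["pixel"],x["conf"]) for x in r])
if all(a): print("seat tri",tri((d,a[0][0]["pixel"]),(e,a[1][0]["pixel"])))
goto([0.511,0.265,0.259],-14.4)
E
```

```text
[0.4178 0.2765 0.2585] 0.00538693446656915 [ 0.5171 -0.6206 -4.9009] 38.92726242542267
[(array([283. , 265.4]), array([0.4206, 0.2755, 0.2775]), 0.62)]
[([432.8, 211.3], 0.58)]
[([215.9, 144.1], 0.64)]
seat tri [0.5017 0.2603 0.2525]
turn [ 0.   -0.    0.37] shift cm [ 1.13  9.34 -0.05]
```

View pics/w9.png

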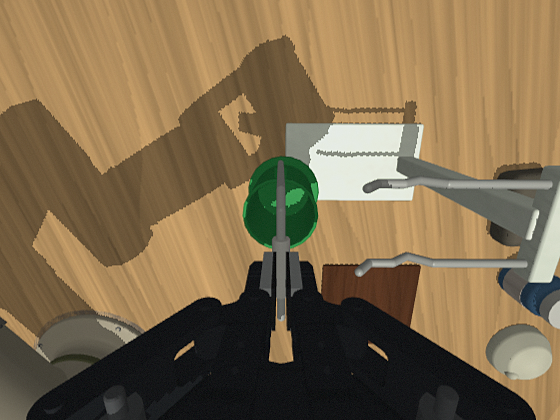

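```bash
python3 - <<'E'
from h import *
from scipy.optimize import least_squares
np.set_printoptions(precision=4,suppress=True)
w=env.get_image("wrist"); o=env.observe(); P=o["position"]
px=np.array([(360,271),(405,255),(430,265),(369,187),(500,185),(500,265.5)])
M=[(-.04,-.028,.257),(0,-.028,.235),(.014,-.028,.245),(-.04,.028,.257),None,None]
def f(v):
    R=Ro.from_euler('z',v[2]).as_matrix(); r=[]
    for m,q in zip(M,px):
        if m: r+=list(proj(w,R@m+[v[0],v[1],0])-q)
        else:
            s=.028 if q[1]<200 else -.028
            a,b=[proj(w,R@[x,s,.245]+[v[0],v[1],0]) for x in (.03,.07)]
            r.append(a[1]+(b[1]-a[1])*(q[0]-a[0])/(b[0]-a[0])-q[1])
    return np.array(r)
r=least_squares(f,[.511,.265,-.25],loss="soft_l1"); print(r.x,np.degrees(r.x[2]),f(r.x).round(1))
# predicted with the earlier estimate
print(f([.511,.265,-.25]).round(1))
# sleeve span along tool x: print brightness column profile along the bar
g=w["color"].astype(int).mean(2); 
for k in range(222,330,4): print(k,g[k,274:292].astype(int).tolist())
X=o["tool_rot"][:,0]
for s in (-.034,-.018,0,.018,.034): print(s,proj(w,P+[0,0,.0195]+X*s))
E
```

```text
[ 0.5101  0.2648 -0.2727] -15.625820096457591 [-2.1 -0.3  0.5  1.2  1.7 -1.4 -0.3 -0.1  0.9 -0.2]
[ 0.1  0.5  2.6  0.7  4.  -2.3 -0.1  0.7 -1.4 -2.5]
222 [35, 32, 70, 97, 99, 101, 103, 102, 99, 99, 96, 63, 36, 38, 40, 41, 35, 39]
226 [38, 36, 68, 94, 98, 102, 104, 102, 99, 99, 96, 62, 36, 39, 39, 38, 40, 33]
230 [36, 34, 67, 92, 101, 100, 103, 102, 102, 99, 96, 60, 37, 38, 39, 39, 40, 36]
234 [36, 32, 66, 94, 99, 100, 102, 102, 102, 99, 96, 59, 38, 33, 37, 38, 40, 35]
238 [94, 94, 85, 90, 99, 100, 103, 102, 101, 98, 92, 87, 93, 97, 99, 82, 39, 35]
242 [103, 107, 113, 112, 112, 113, 113, 111, 111, 113, 113, 114, 113, 108, 107, 98, 44, 36]
246 [101, 109, 111, 111, 112, 113, 115, 115, 114, 114, 113, 114, 111, 106, 104, 91, 103, 94]
250 [109, 112, 114, 112, 113, 114, 114, 115, 116, 114, 114, 115, 115, 111, 108, 86, 144, 143]
254 [6, 1, 87, 116, 115, 113, 116, 117, 114, 114, 119, 98, 24, 10, 9, 80, 78, 77]
258 [1, 10, 88, 116, 113, 113, 118, 116, 113, 114, 120, 97, 27, 13, 5, 63, 78, 78]
262 [19, 1, 88, 117, 115, 116, 115, 115, 114, 118, 118, 98, 29, 5, 6, 43, 79, 78]
266 [5, 3, 87, 119, 
[... 749 characters left out ...]
, 94, 92, 101, 103, 102, 99, 100, 86, 145, 42, 15, 18, 18, 23, 24]
306 [15, 20, 166, 94, 92, 99, 100, 100, 100, 98, 87, 144, 55, 17, 16, 21, 19, 18]
310 [16, 30, 162, 93, 93, 100, 103, 102, 100, 96, 88, 137, 59, 18, 16, 27, 20, 19]
314 [14, 30, 157, 93, 91, 98, 102, 100, 97, 91, 112, 137, 56, 18, 15, 20, 18, 14]
318 [10, 72, 149, 115, 92, 90, 85, 162, 169, 157, 130, 135, 88, 27, 14, 20, 17, 22]
322 [7, 71, 141, 140, 139, 137, 142, 143, 142, 136, 134, 145, 87, 26, 17, 20, 14, 17]
326 [14, 102, 141, 138, 137, 138, 139, 144, 144, 145, 138, 139, 101, 28, 17, 21, 18, 20]
-0.034 [277.7389 315.4865]
-0.018 [277.6601 292.6604]
0 [277.5655 265.2748]
0.018 [277.464  235.8925]
0.034 [277.3673 207.916 ]
```

```bash
python3 - <<'E'
from h import *
goto([0.5105,0.265,0.259],-14.6)
E
```

```text
turn [ 0.   -0.    0.58] shift cm [ 1.11  9.29 -0.05]
```

Request:
{"name": "move_arm", "arguments": {
  "plan": [
    [0,0,0.6,0.6,0,0,-1],
    [0,0,0.6,1.3,0,0,-1],
    [0,0,0.6,1.3,0.5,0,-1],
    [0,0,0.6,1.3,1.4,0,-1],
    [0,0,0.6,1.3,2.6,0,-1]
  ]
}}

```text
time_s: 18.8
position: [0.4467, 0.283, 0.2585]
tool_rot: [[0.252, 0.968, -0.0], [0.968, -0.252, -0.0], [-0.0, -0.0, -1.0]]
ft_force: [-0.4, -0.1, -6.0]
grip_width: 0.005
gripper_force: 39.2
```

Request:
{"name": "move_arm", "arguments": {
  "plan": [
    [0,0,0,0,1.4,0,-1],
    [0,0,0,0,2.8,0,-1],
    [0,0,0,0,4.2,0,-1],
    [0,0,0,0,5.3,0,-1],
    [0,0,0,0,6.1,0,-1]
  ]
}}

```text
time_s: 19.3
position: [0.5062, 0.2673, 0.2582]
tool_rot: [[0.253, 0.968, -0.0], [0.968, -0.253, -0.0], [-0.0, -0.0, -1.0]]
ft_force: [-0.8, -0.2, -5.5]
grip_width: 0.0054
gripper_force: 38.9
```

Request:
{"name": "move_arm", "arguments": {
  "plan": [
    [0,0,0,0,0.3,0,-1],
    [0,0,0,0,0.5,0,-1],
    [0,0,0,0,0.5,0,-1],
    [0,0,0,0,0.5,0,-1]
  ]
}}

```text
time_s: 19.7
position: [0.5095, 0.2667, 0.2586]
tool_rot: [[0.252, 0.968, -0.0], [0.968, -0.252, 0.0], [0.0, -0.0, -1.0]]
ft_force: [-0.3, 0.6, -5.6]
grip_width: 0.0049
gripper_force: 38.9
```

```bash
python3 - <<'E'
from h import *
np.set_printoptions(precision=4,suppress=True)
w=env.get_image("wrist"); save(w,"w10"); o=env.observe(); print(o["position"],o["tool_rot"][:,1],o["ft_force"],o["gripper_force"]); goto([0.5105,0.265,0.259],-14.6)
print([(np.round(x["pixel"],1),atz(w,x["pixel"],.242),x["conf"]) for x in env.tip_of("seat",w)])
a=Ro.from_euler('z',-14.6,degrees=True).as_matrix()
for v in ([-.04,-.028,.257],[-.04,.028,.257],[0,.028,.235],[0,-.028,.235]): print(v,proj(w,a@v+[.5105,.265,0]))
E
```

```text
[0.5095 0.2667 0.2586] [ 0.9678 -0.2518 -0.0001] [-0.4219  0.6591 -5.2359] 38.93114984035492
turn [-0.01 -0.    0.01] shift cm [-0.14  0.14 -0.04]
[(array([280.8, 265.9]), array([0.5059, 0.2459, 0.242 ]), 0.66)]
[-0.04, -0.028, 0.257] [219.8804 288.4528]
[-0.04, 0.028, 0.257] [213.7349 208.4533]
[0, 0.028, 0.235] [280.2639 198.0389]
[0, -0.028, 0.235] [280.244  271.0875]
```

Request:
{"name": "move_arm", "arguments": {
  "plan": [
    [0,0,0,0,0,0.6,-1],
    [0,0,0,0,0,1.4,-1],
    [0,0,0,0,0,2.2,-1],
    [0,0,0,0,0,2.8,-1],
    [0,0,0,0,0,2.8,-1]
  ]
}}

```text
time_s: 20.3
position: [0.5095, 0.2664, 0.2292]
tool_rot: [[0.252, 0.968, -0.002], [0.968, -0.252, -0.001], [-0.001, -0.002, -1.0]]
ft_force: [0.3, 0.1, -5.6]
grip_width: 0.0047
gripper_force: 38.9
```

Request:
{"name": "move_arm", "arguments": {
  "plan": [
    [0,0,0,0,0,0.2,-1],
    [0,0,0,0,0,0.4,-1],
    [0,0,0,0,0,0.5,-1],
    [0,0,0,0,0,0.5,-1]
  ]
}}

```text
time_s: 20.7
position: [0.5098, 0.2665, 0.2254]
tool_rot: [[0.252, 0.968, 0.0], [0.968, -0.252, 0.0], [0.0, 0.0, -1.0]]
ft_force: [-0.4, 0.4, -5.5]
grip_width: 0.0053
gripper_force: 38.9
```

Request:
{"name": "move_arm", "arguments": {
  "plan": [
    [0,0,0,0,0,0.1,-1],
    [0,0,0,0,0,0.2,-1],
    [0,0,0,0,0,0.2,-1]
  ]
}}

```text
time_s: 21.0
position: [0.5098, 0.2665, 0.2233]
tool_rot: [[0.252, 0.968, -0.0], [0.968, -0.252, -0.0], [-0.0, -0.0, -1.0]]
ft_force: [-0.3, 0.3, -5.8]
grip_width: 0.0053
gripper_force: 38.9
```

Request:
{"name": "move_arm", "arguments": {
  "plan": [
    [0,0,0,0,0,0.1,-1],
    [0,0,0,0,0,0.1,-1],
    [0,0,0,0,0,0.1,-1]
  ]
}}

```text
time_s: 21.3
position: [0.5099, 0.2665, 0.2225]
tool_rot: [[0.252, 0.968, 0.0], [0.968, -0.252, 0.0], [0.0, 0.0, -1.0]]
ft_force: [0.2, 0.7, -5.1]
grip_width: 0.0054
gripper_force: 39.0
```

Request:
{"name": "move_arm", "arguments": {
  "plan": [
    [0,0,0,0,0,0.1,-1],
    [0,0,0,0,0,0.1,-1],
    [0,0,0,0,0,0.1,-1]
  ]
}}

```text
time_s: 21.6
position: [0.51, 0.2666, 0.222]
tool_rot: [[0.252, 0.968, 0.001], [0.968, -0.252, 0.0], [0.001, 0.001, -1.0]]
ft_force: [-1.0, 1.0, 0.6]
grip_width: 0.005
gripper_force: 41.4
```

Request:
{"name": "move_arm", "arguments": {
  "plan": [
    [0,0,0,0,0,0.1,-1],
    [0,0,0,0,0,0.1,-1],
    [0,0,0,0,0,0.1,-1]
  ]
}}

```text
time_s: 21.9
position: [0.5101, 0.2666, 0.2217]
tool_rot: [[0.252, 0.968, 0.002], [0.968, -0.252, 0.001], [0.001, 0.002, -1.0]]
ft_force: [-2.4, -0.2, 6.1]
grip_width: 0.005
gripper_force: 43.8
```

Request:
{"name": "move_arm", "arguments": {
  "plan": [
    [0,0,0,0,0,-0.1,-1],
    [0,0,0,0,0,-0.1,-0.8],
    [0,0,0,0,0,-0.1,-0.6],
    [0,0,0,0,0,-0.1,-0.4],
    [0,0,0,0,0,-0.1,-0.3]
  ]
}}

```text
time_s: 22.4
position: [0.51, 0.2665, 0.2213]
tool_rot: [[0.252, 0.968, 0.0], [0.968, -0.252, -0.0], [-0.0, 0.0, -1.0]]
ft_force: [0.3, -0.6, 0.1]
grip_width: 0.03
gripper_force: 0.0
```

Request:
{"name": "move_arm", "arguments": {
  "plan": [
    [0,0,0,0,0,0,-0.3],
    [0,0,0,0,0,0,-0.2],
    [0,0,0,0,0,0,-0.1],
    [0,0,0,0,0,0,0],
    [0,0,0,0,0,0,0]
  ]
}}

```text
time_s: 22.9
position: [0.5099, 0.2665, 0.2215]
tool_rot: [[0.252, 0.968, 0.0], [0.968, -0.252, -0.0], [-0.0, 0.0, -1.0]]
ft_force: [0.3, -0.0, -0.0]
grip_width: 0.0421
gripper_force: 0.0
```

```bash
python3 - <<'E'
from h import *
np.set_printoptions(precision=4,suppress=True)
w=env.get_image("wrist"); save(w,"w11"); o=env.observe(); print(o["position"],o["grip_width"],o["ft_force"],o["gripper_force"])
for n,z in (("bail_grip",.242),("pail",.242-.163)): print(n,[(np.round(x["pixel"],1),atz(w,x["pixel"],z),x["conf"]) for x in env.tip_of(n,w)][:2])
g=w["color"].astype(int).mean(2)
for k in (226,240,255,270,285): print(k,g[k,262:298].astype(int).tolist())
E
```

```text
[0.5099 0.2665 0.2215] 0.04257647348117121 [-0.3092  0.4013  0.5759] 0.0
bail_grip [(array([278.9, 264.9]), array([0.5108, 0.2672, 0.242 ]), 0.7)]
pail [(array([279.3, 191.6]), array([0.5097, 0.265 , 0.079 ]), 0.56)]
226 [90, 87, 90, 83, 75, 64, 67, 47, 47, 34, 34, 32, 38, 90, 99, 99, 102, 103, 101, 99, 99, 93, 43, 31, 32, 38, 38, 53, 74, 66, 68, 78, 88, 90, 88, 91]
240 [37, 37, 39, 39, 36, 39, 36, 33, 70, 100, 103, 100, 99, 95, 95, 95, 96, 96, 96, 95, 94, 95, 97, 101, 102, 106, 67, 39, 40, 39, 35, 37, 39, 37, 39, 37]
255 [145, 138, 137, 136, 136, 140, 153, 157, 118, 92, 100, 105, 111, 111, 113, 114, 117, 117, 117, 114, 113, 114, 113, 109, 103, 97, 105, 136, 137, 135, 136, 132, 129, 131, 134, 139]
270 [138, 136, 140, 145, 149, 143, 140, 140, 128, 92, 99, 107, 110, 113, 113, 116, 117, 117, 119, 114, 114, 114, 112, 108, 103, 97, 108, 143, 140, 137, 136, 135, 135, 136, 137, 136]
285 [134, 141, 152, 153, 141, 47, 28, 31, 21, 81, 106, 106, 110, 114, 114, 114, 116, 116, 115, 116, 114, 115, 108, 108, 102, 100, 65, 38, 32, 37, 38, 40, 36, 38, 41, 42]
```

Request:
{"name": "move_arm", "arguments": {
  "plan": [
    [0,0,0,0,0,-0.5,0],
    [0,0,0,0,0,-1.5,0],
    [0,0,0,0,0,-3,0],
    [0,0,0,0,0,-5,0],
    [0,0,0,0,0,-8,0]
  ]
}}

```text
time_s: 23.55
position: [0.5094, 0.2664, 0.3021]
tool_rot: [[0.252, 0.968, -0.002], [0.968, -0.252, -0.001], [-0.001, -0.002, -1.0]]
ft_force: [0.1, -0.5, -0.4]
grip_width: 0.0426
gripper_force: 0.0
```

Request:
{"name": "move_arm", "arguments": {
  "plan": [
    [0,0,0,0,0,-3,0],
    [0,0,0,0,0,-5,0],
    [0,0,0,0,0,-5,0],
    [0,0,0,0,0,-5,0],
    [0,0,0,0,0,-5,0]
  ]
}}

```text
time_s: 24.05
position: [0.5096, 0.2664, 0.3504]
tool_rot: [[0.252, 0.968, -0.002], [0.968, -0.252, -0.001], [-0.001, -0.002, -1.0]]
ft_force: [0.2, 0.2, -0.9]
grip_width: 0.0427
gripper_force: 0.0
```

```bash
python3 - <<'E'
from h import *
np.set_printoptions(precision=4,suppress=True)
w=env.get_image("wrist"); s=env.get_image("scene"); d=env.get_image("side"); o=env.observe(); print(o["position"],o["ft_force"])
for n,z in (("bail_grip",.242),("pail",.079)):
  for p in (w,s,d):
    print(n,[(np.round(x["pixel"],1),atz(p,x["pixel"],z),round(x["conf"],2)) for x in env.tip_of(n,p)][:4], "expect",proj(p,[.5105,.265,z]))
for n in ("glaze_jar","mask","clay_block"): print(n,[atz(p,x["pixel"],0)[:2] for p in (s,d) for x in env.tip_of(n,p)[:2]])
E
```

```text
[0.5097 0.2665 0.3506] [-0.1355  0.0423 -1.047 ]
bail_grip [(array([277.7, 197.8]), array([0.5086, 0.2681, 0.242 ]), 0.81)] expect [280.3869 200.3141]
bail_grip [(array([434.6, 216. ]), array([0.5187, 0.2622, 0.242 ]), 0.58), (array([174.5, 185.9]), array([ 0.5509, -0.5262,  0.242 ]), 0.57), (array([212.9, 188.1]), array([ 0.5365, -0.4063,  0.242 ]), 0.55)] expect [435.5756 214.091 ]
bail_grip [(array([219.2, 148.8]), array([0.5031, 0.249 , 0.242 ]), 0.58), (array([302.9, 306.6]), array([ 0.2711, -0.6178,  0.242 ]), 0.51), (array([341.9, 332.9]), array([ 0.2944, -0.7196,  0.242 ]), 0.48)] expect [219.0554 147.0507]
pail [(array([280.7, 167.1]), array([0.5111, 0.2672, 0.079 ]), 0.6)] expect [280.6728 168.5803]
pail [(array([213.2, 220.5]), array([ 0.5307, -0.4284,  0.079 ]), 0.86), (array([185.3, 180. ]), array([ 0.3631, -0.5887,  0.079 ]), 0.61), (array([422.7, 249.8]), array([0.5167, 0.2614, 0.079 ]), 0.56)] expect [423.8732 248.4625]
pail [(array([318.6, 301.9]), array([ 0.4217, -0.5045,  0.079 ]), 0.84), (array([309.8, 374.1]), array([ 0.2605, -0.6733,  0.079 ]), 0.72), (array([221.1, 183.5]), array([0.5072, 0.2604, 0.079 ]), 0.68)] expect [221.3039 182.8726]
glaze_jar [array([0.7553, 0.0028]), array([ 0.7524, -0.16  ])]
mask [array([ 0.7546, -0.1536]), array([0.4998, 0.0151]), array([ 0.7674, -0.1507])]
clay_block [array([0.751 , 0.1403]), array([0.7468, 0.1295])]
```

```bash
python3 - <<'E'
from h import *
print(env.close_job())
E
```

```text
the job is handed in; nothing more can be done
None
```

The job is handed in at about 24 s: the pail hangs upright and released in both notches, within a few mm of the seat by the wrist camera, and no bystander moved noticeably. I viewed 12 pictures, two over your limit of 10, and the hand-in returned no verdict.

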